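# Fit the heating block, then hold the pipette upright over it

### The arm

A 7-joint arm with a two-finger parallel gripper is mounted at the origin on a cart in front of the work surface, level with it; the furniture and walls round the work are solid. World frame = base frame: x ahead of the robot, y to its left, z up, the work surface at z = 0. Lengths are in m, angles in rad, forces in N, time in s.
With the tool pointing down it reaches from about 0.4 to 0.9 m from the base axis. Payload 5.6 kg.
Tool frame: the origin (TCP) lies midway between the tips of the shut fingers; the grasp point (between the pads) lies 19 mm behind it; z points along the fingers, y is the line along which they close (so a half turn about z gives the same grasp; the last joint's range is limited). The gripper opens to 92 mm and grips with 3 to 60 N. Pads are 20 mm wide; open, the fingers measure 128 mm over their backs; the gripper's body (75 mm by 189 mm) begins 69 mm behind the grasp point.
Start: joints at [-1.181, 0.468, -0.012, 1.603, 0.006, 1.071, -0.056], TCP at [0.273, 0.59, 0.215] pointing down, gripper open.
Joint ranges: [-2.53, 2.53], [-0.31, 2.02], [-1.57, 1.55], [0.28, 2.44], [-1.29, 4.43], [0.15, 1.84], [-2.92, 2.92]. Speed limits (rad/s): [2.57, 2.57, 3.14, 3.14, 3.14, 3.14, 3.14].

### API

Orientations are given as a rotation vector (axis times angle).
In Python, from workcell import manip gives the robot as it stands.
- The arm moves only by the shell command python3 nudge.py 'ROWS'. ROWS is a JSON list of rows, 1 to 12 of them, each of 5 numbers: the finger opening in m, then dx, dy, dz in units of 100 mm, then a turn about the tool's z in rad; each row is the pose to reach, as a shift and turn from the pose commanded when the command began, along the tool's axes at that moment; what a row does not reach only later rows make up. A row lasts 1/8 s, in which the tool goes at most 0.0625 m and 0.188 rad, less where a joint would pass 70% of its speed; a pose out of reach is approached as far as the arm can. The fingers move at their own pace and stop on an object; the grip force is fixed at half the most. Time passes only in rows, so rows that do not move let the fingers close. It prints the time, the measured TCP pose, the force, the opening and the grip force at its end. Input that does not fit is refused with a message, and nothing moves.
- manip.get_state(): the state, without advancing time (a new reading comes with each control period).
- manip.camera(name): name is "scene" or "top" or "wrist"; returns a dict with "img" (480x640x3 uint8, blue, green, red), "fx", "fy", "cx", "cy" (pixels), "k1" (the pictures are not rectified: a ray, as slopes to the right and down, at radius r is drawn at 1 + k1 r^2 times it, then the intrinsics apply), "rvec" (rotation vector, rad) and "tvec" (3), from world to camera coordinates, as OpenCV has them. Camera axes: x right, y down, z forward; pixel columns grow to the right and rows downward; lengths in m; the calibration is good to about 2 mm. A picture is of the moment at which its call begins. There is no depth.
- manip.sign_off(): hands the job in; it is judged then, once.
The state is a dict: "time": time; "joint_pos": joint angles; "joint_velocities": joint speeds; "tau": joint torques, N m; "position": TCP position; "ee_rot": TCP orientation; "contact_force": force on the tool from outside, world axes, zero at the start; "wrist_torque": the same for the moment, N m; "grip_width": finger opening in m; "grasp_force": force on a finger pad.
Only numpy, scipy, OpenCV 4.12 (cv2) and the standard library are available. Lean on these libraries where they do the work, as an engineer would, in place of code of your own. Each camera call takes 0.05 s, during which the arm holds its last target. There are 200 camera calls.

### The job

Make the dry-block heater ready for use: plug the aluminium block fully home into the heater's well, either way round, and let go of it. Then draw the pipette out of its low sloping holder, turn it upright with the tip down, and finish while still holding it there in the gripper, still, with its tip a few centimetres above the middle hole of the seated block and touching nothing else. Leave the other things on the bench where they are.

Things in the scene. Friction and masses are not known exactly. Their poses are not given: they have to be found in the camera images.
- heater: dry-block heater: low white housing fixed to the bench, 130 x 110 mm in plan (its x, y), 45 mm high, grey panel on its -x side, a rectangular well in the middle of its flat top. Origin under its centre on the bench, z up. It stands to the left or right of the block, the pipette holder on the other side.
- well (a point): centre of the well's floor, 17 mm above the bench; axes as the heater's. The well is 41 mm (x) by 67 mm (y) and 28 mm deep, its mouth bevelled by 2 mm.
- block: bare aluminium block, 38 (its x) x 64 (its y) x 62 mm high, 0.3 kg, standing loose on the bench, foot slightly bevelled. Origin at the centre of its underside, z up. Grip it across the 38 mm. It fits the well with 1.5 mm to spare on each side; fully home it stands on the well's floor, its top 34 mm above the heater's top.
- middle_hole (a point): centre of the mouth of the block's middle hole, in its top face, 62 mm above the block's origin. Three tube holes, 14 mm wide, 20 mm apart, lie in a row along the block's y.
- holder: sloping pipette holder fixed to the bench: grey base plate 150 x 100 x 10 mm (x from -100 to +50 mm) with a white square sleeve, 32 mm outside at its mouth, that leans 40 degrees from vertical towards the holder's +x (roughly away from the robot). Origin on the bench straight under the middle of the mouth, z up.
- mouth (a point): middle of the sleeve's mouth, 110 mm above the bench. The sleeve's axis runs through it, along (sin 40, 0, cos 40 degrees) in the holder's frame; the sleeve has 22 mm inner width at the mouth.
- pipette: hand pipette, white, 227 mm long, 0.085 kg, in the sloping holder, tip down, its collar resting on the mouth (not those in the tall stand at the back). Origin near the tip; z is its long axis, from tip to plunger. A finger hook near the top reaches 27 mm to its -x, on the underside of the slope; its +x side faces up. It slides out freely along the slope; 118 mm of it is inside.
- tip (a point): the pipette's tip; axes as the pipette's.
- grip (a point): a point on the pipette's long axis (x = 11.6, y = 1.7 mm in its frame), 152 mm above the tip; axes as the pipette's. The grip runs from 123 to 192 mm above the tip, about 27 mm (x) by 25 mm (y): pinch it across its y. Above it a wider head, 32 x 29 mm, to 211 mm, then the plunger.
- petri_stack: bystander: stack of round dishes, 90 mm across, 48 mm high; origin under its centre.
- tape_roll: bystander: roll of tape lying flat, 82 mm across, 18 mm high; origin under its centre.
- dropper: bystander: small dropper bottle, 26 mm across, 60 mm high; origin under its centre.
- stamp: bystander: stamp handle lying down, 105 mm long (y), 32 mm thick; origin under its centre.
- forceps: bystander: steel forceps lying flat near the bench's front edge, 135 mm long (y), 9 mm high; origin under the centre.

How it is judged:
By the outcome, as a careful person would: the job done as asked, in the order asked, and still so for the second after the job is handed in, while the arm keeps its last pose, push and grip.
It also fails if it takes over 67 s, if anything falls off the work surface, if the arm or the gripper's body presses on something with over 40 N, if the wrist force passes 120 N, or if a joint passes its speed limit or range.

## Working session

There is one attempt and no reset: what is moved stays moved. The work goes in short steps, Python scripts to look and compute and a shell command to move; the robot and the scene stay as the last step left them, time stands still between calls to the robot, and variables do not carry over. Pictures are saved under pics/ and viewed, at most 10 in all, crops included, and the job is handed in when it is done.

```bash
ls; mkdir -p pics; python3 - <<'E'
from workcell import manip
import cv2
for n in ("scene","top"):
    c=manip.camera(n); cv2.imwrite(f"pics/{n}0.png",c["img"]); print(n,{k:v for k,v in c.items() if k!="img"})
print(manip.get_state())
E
```

```text
nudge.py
pics
workcell.py
scene {'fx': 499.18865266500984, 'fy': 499.18865266500984, 'cx': 323.7096511450545, 'cy': 233.96612514639187, 'k1': -0.11758588127814296, 'rvec': array([ 2.01324142, -0.7934837 ,  0.43135405]), 'tvec': array([-0.44053031,  0.25423982,  0.65546932])}
top {'fx': 623.225774894132, 'fy': 623.225774894132, 'cx': 318.6249492900792, 'cy': 235.02445722530143, 'k1': -0.2057433517974392, 'rvec': array([ 2.10870454, -2.15099878,  0.12448061]), 'tvec': array([-0.05744431,  0.53300928,  1.04882532])}
{'time': 0.1, 'joint_pos': array([-1.18098937,  0.46828112, -0.0116303 ,  1.60351511,  0.00604977,
        1.0714054 , -0.0562842 ]), 'joint_velocities': array([-0.00055129, -0.00182251,  0.00281637, -0.00155499, -0.00060733,
       -0.00013327,  0.00092121]), 'tau': array([ 7.80237915e-04, -5.21642983e+01, -1.26921502e-02, -2.44368607e+01,
       -5.67417510e-02,  1.40602357e-02,  6.26515339e-05]), 'position': array([0.27246423, 0.58956601, 0.21374762]), 'ee_rot': array([-6.74516240e-01, -3.06812701e+00,  2.45524517e-03]), 'contact_force': array([-0.30131284, -1.55445297, -0.38676505]), 'wrist_torque': array([-0.00031555, -0.04054707, -0.04481863]), 'grasp_force': 0.0, 'grip_width': 0.09189763711845877}
```
View pics/scene0.png

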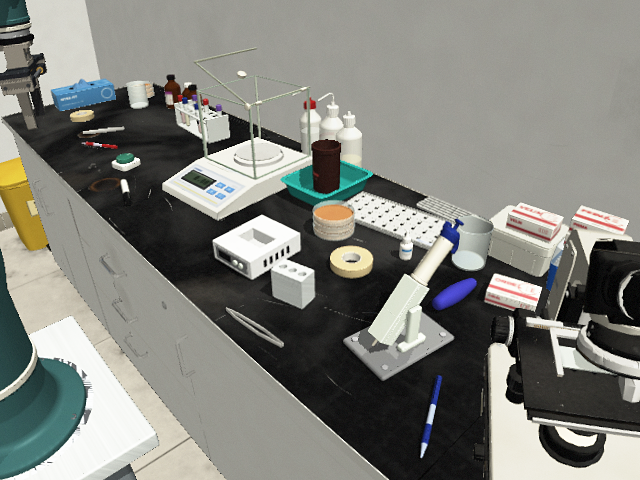

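View pics/top0.png

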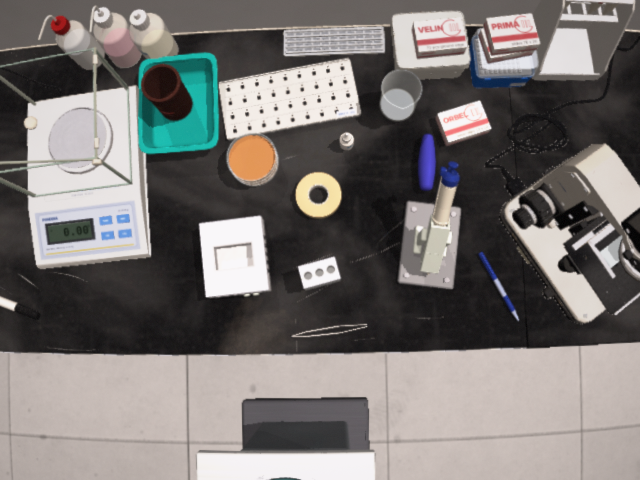

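The scene view shows the heater left of the block, with the pipette in its holder on the right. In the top view the block's top centre is at about (320,272), its holes at (308,274), (320,272) and (332,270), the heater's well at (234,257), and the holder plate at x 400–460, y 203–289 with the pipette's blue plunger at (450,172).

```bash
cat > h.py <<'E'
import numpy as np, cv2
from scipy.spatial.transform import Rotation as R
from workcell import manip
def cal(c): return {k:v for k,v in c.items() if k!="img"}
def ray(c,uv):
    p=np.array([(uv[0]-c["cx"])/c["fx"],(uv[1]-c["cy"])/c["fy"]]); s=p.copy()
    for _ in range(30): s=p/(1+c["k1"]*(s@s))
    Rm=R.from_rotvec(c["rvec"]).as_matrix(); d=Rm.T@np.r_[s,1]
    return -Rm.T@c["tvec"], d/np.linalg.norm(d)
def onz(c,uv,z):
    o,d=ray(c,uv); return o+d*(z-o[2])/d[2]
def proj(c,P):
    P=np.atleast_2d(P); K=np.array([[c["fx"],0,c["cx"]],[0,c["fy"],c["cy"]],[0,0,1.]])
    return cv2.projectPoints(P.astype(float),np.array(c["rvec"],float),np.array(c["tvec"],float),K,np.array([c["k1"],0,0,0.]))[0][:,0]
def tri(*cu):
    A=np.zeros((3,3));b=np.zeros(3)
    for c,uv in cu:
        o,d=ray(c,uv);M=np.eye(3)-np.outer(d,d);A+=M;b+=M@o
    return np.linalg.solve(A,b)
def totool(dw,s=None):
    s=s or manip.get_state(); return R.from_rotvec(s["ee_rot"]).inv().apply(dw)
E
python3 - <<'E'
from h import *
import pickle
c={n:manip.camera(n) for n in("top","scene","wrist")}
pickle.dump(c,open("c0.pkl","wb"))
t=c["top"];np.set_printoptions(precision=4,suppress=True)
for n,uv,z in(("blk",(320,272),.062),("h1",(308,274),.062),("h3",(332,270),.062),("heater",(234,256),.045),("plateTL",(405,203),.01),("plateTR",(461,206),.01),("plateBL",(400,283),.01),("plateBR",(455,290),.01),("plunger",(450,172),.2),("dropper",(347,140),.06),("petri",(252,158),.048)):
    print(n,onz(t,uv,z))
w=c["wrist"]; o,d=ray(w,(w["cx"],w["cy"])); s=manip.get_state()
r=R.from_rotvec(s["ee_rot"]); print("wrist cam in tool",r.inv().apply(o-s["position"]),r.inv().apply(d),w["fx"],w["k1"]); print(r.as_matrix())
E
```

```text
blk [ 0.4649 -0.0699  0.062 ]
h1 [ 0.4619 -0.0496  0.062 ]
h3 [ 0.4679 -0.0903  0.062 ]
heater [0.4972 0.0797 0.045 ]
plateTL [ 0.591  -0.2241  0.01  ]
plateTR [ 0.5834 -0.3259  0.01  ]
plateBL [ 0.4469 -0.2099  0.01  ]
plateBR [ 0.4319 -0.3077  0.01  ]
plunger [ 0.5995 -0.2733  0.2   ]
dropper [ 0.6961 -0.1215  0.06  ]
petri [0.6714 0.0478 0.048 ]
wrist cam in tool [ 0.0713  0.0005 -0.169 ] [-0.2559  0.0006  0.9667] 414.4483554997803 0.009576802143051337
[[-0.9078  0.4195 -0.0003]
 [ 0.4195  0.9078 -0.0008]
 [-0.0001 -0.0009 -1.    ]]
```

The manual's scale: shifts go in units of 100 mm. Converting my numbers, -0.35 m is -3.5, -0.415 m is -4.15.

```bash
python3 nudge.py '[[0.09, -0.4, -0.4, 0, 0.09], [0.09, -0.8, -0.8, 0, 0.19], [0.09, -1.2, -1.2, 0, 0.28], [0.09, -1.6, -1.6, 0, 0.37], [0.09, -2, -2, 0, 0.46], [0.09, -2.4, -2.4, 0, 0.55], [0.09, -2.8, -2.8, 0, 0.64], [0.09, -3.2, -3.1, 0, 0.73], [0.09, -3.6, -3.5, 0, 0.82], [0.09, -3.9, -3.8, 0, 0.91], [0.09, -4.15, -4.03, 0, 0.99], [0.09, -4.15, -4.03, 0, 0.99]]'
python3 nudge.py '[[0.09, -4.15, -4.03, 0, 0]]' >/dev/null 2>&1 & sleep 0; kill %1 2>/dev/null; python3 - <<'E'
from h import *
print(manip.get_state())
E
```

```text
time: 1.75
position: [0.481, 0.0476, 0.2148]
ee_rot: [2.057, 2.374, -0.0]
contact_force: [0.5, 0.9, 0.7]
grip_width: 0.0901
grasp_force: 0.0
{'time': 1.75, 'joint_pos': array([-0.55755018,  0.18352505,  0.4396982 ,  2.02404222, -0.0945455 ,
        0.9527007 ,  0.07330029]), 'joint_velocities': array([-0.03587088, -0.00648727, -0.0569883 ,  0.00891521, -0.0129567 ,
        0.004526  , -0.00149923]), 'tau': array([ 1.13875329e+00, -3.10522020e+01,  3.09557162e+00, -2.27836436e+01,
        7.42461998e-02, -3.42215504e-02,  9.85414779e-03]), 'position': array([0.48096448, 0.04757229, 0.21475638]), 'ee_rot': array([ 2.05671200e+00,  2.37354294e+00, -1.31761171e-04]), 'contact_force': array([0.48805089, 0.87221496, 0.66851934]), 'wrist_torque': array([-0.04138856,  0.06046198, -0.00370097]), 'grasp_force': 0.0, 'grip_width': 0.09007310861349263}
```

```bash
cat > snap.py <<'E'
import sys,pickle
from h import *
c=manip.camera("wrist"); c["st"]=manip.get_state(); pickle.dump(c,open(sys.argv[1]+".pkl","wb")); cv2.imwrite("pics/"+sys.argv[1]+".png",c["img"])
E
python3 snap.py w1; python3 nudge.py '[[0.09, -0.57, -0.16, 0, 0], [0.09, -1.14, -0.32, 0, 0], [0.09, -1.14, -0.32, 0, 0], [0.09, -1.14, -0.32, 0, 0]]'; python3 snap.py w2
```

```text
time: 2.3
position: [0.4655, -0.0657, 0.2146]
ee_rot: [-2.048, -2.381, -0.001]
contact_force: [1.2, 0.4, -0.4]
grip_width: 0.0903
grasp_force: 0.0
```

View pics/w1.png

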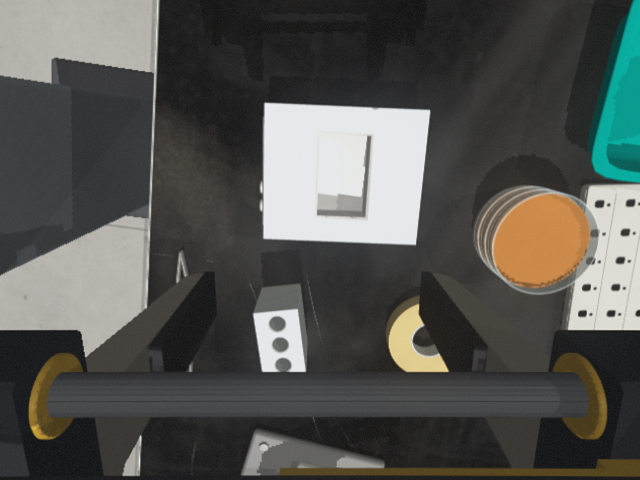

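View pics/w2.png

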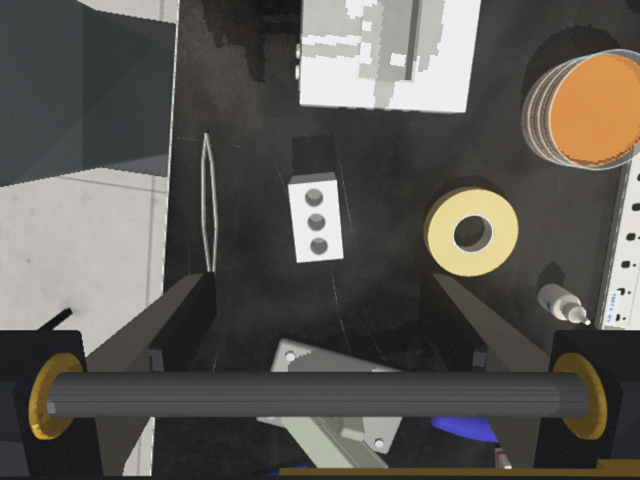

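Wrist view w1 shows the heater top with corners at about (264,103), (430,110), (416,244), (263,239), the well at (317,133)–(371,219), and the block's holes at (277,324), (280,345), (283,365). In w2 the block top has corners (289,182), (335,180), (343,258), (297,262) and holes at (314,197), (316,222), (319,246), with the heater partly seen above.

```bash
python3 - <<'E'
from h import *
import pickle
np.set_printoptions(precision=4,suppress=True)
W=[pickle.load(open(f"w{i}.pkl","rb")) for i in(1,2)]
def sub(c,pts,w=4):
    g=cv2.cvtColor(c["img"],cv2.COLOR_BGR2GRAY); p=np.float32(pts).reshape(-1,1,2).copy()
    return cv2.cornerSubPix(g,p,(w,w),(-1,-1),(3,50,.01))[:,0]
def hole(c,uv):
    g=cv2.cvtColor(c["img"],cv2.COLOR_BGR2GRAY)
    m=(g<170).astype(np.uint8); _,l,s,cc=cv2.connectedComponentsWithStats(m); k=l[uv[1],uv[0]]; 
    x,y,w,h=s[k][:4]; return np.r_[cc[k],s[k]]
H1=[hole(W[0],u) for u in((277,324),(280,345),(283,365))];H2=[hole(W[1],u) for u in((314,197),(316,222),(319,246))]
for a,b in zip(H1,H2): print(a,b,tri((W[0],a[:2]),(W[1],b[:2])),onz(W[1],b[:2],.062))
bc=sub(W[1],[(289,182),(335,180),(343,258),(297,262)],3); print(bc); B=np.array([onz(W[1],u,.062) for u in bc]); print(B,B.mean(0),[np.linalg.norm(B[i]-B[i-1]) for i in range(4)])
hc=sub(W[0],[(264,103),(430,110),(416,244),(263,239)]); print(hc); Hh=np.array([onz(W[0],u,.045) for u in hc]); print(Hh,Hh.mean(0),[np.linalg.norm(Hh[i]-Hh[i-1]) for i in range(4)])
h2=sub(W[1],[(301,105),(466,112)]); print(h2,tri((W[0],hc[3]),(W[1],h2[0])),tri((W[0],hc[2]),(W[1],h2[1])))
z=cv2.resize(W[0]["img"][95:255,250:440],None,fx=4,fy=4,interpolation=0)[:600]
z2=W[1]["img"]; cv2.imwrite("pics/zw.png",z)
for w in W: print(w["st"]["position"],w["st"]["ee_rot"])
E
```

```text
[276.9502 323.4726 269.     316.      17.      16.     201.    ] [313.5926 197.3951 305.     189.      18.      18.     243.    ] [ 0.461  -0.0499  0.059 ] [ 0.461  -0.0493  0.062 ]
[280.0419 344.3508 272.     337.      17.      15.     191.    ] [315.9784 221.9004 308.     214.      17.      17.     231.    ] [ 0.4659 -0.0693  0.059 ] [ 0.4658 -0.0686  0.062 ]
[   330.6175    248.9496      0.          0.        640.        480.
 249155.    ] [318.4685 245.7973 310.     238.      18.      17.     222.    ] [0.4692 0.0364 0.2956] [ 0.4707 -0.0879  0.062 ]
[[287.4676 184.5355]
 [336.4926 179.8956]
 [342.7534 257.8336]
 [296.4949 262.2682]]
[[ 0.4394 -0.0424  0.062 ]
 [ 0.4765 -0.0331  0.062 ]
 [ 0.4918 -0.095   0.062 ]
 [ 0.4551 -0.1045  0.062 ]] [ 0.4657 -0.0687  0.062 ] [np.float64(0.06400680848800855), np.float64(0.03828088871009237), np.float64(0.06378018383609732), np.float64(0.0379466417062994)]
[[263.9628 102.3175]
 [429.7044 109.6002]
 [415.4078 244.4781]
 [262.8726 238.221 ]]
[[0.4281 0.1293 0.045 ]
 [0.5571 0.1424 0.045 ]
 [0.5684 0.033  0.045 ]
 [0.4393 0.0199 0.045 ]] [0.4982 0.0812 0.045 ] [np.float64(0.10996480161187601), np.float64(0.12964438622934918), np.float64(0.1100346650613596), np.float64(0.12978807932555503)]
[[299.0548 103.6186]
 [464.7256 111.9495]] [0.439  0.0192 0.0426] [0.5689 0.0325 0.0431]
[0.4804 0.0494 0.2146] [-2.0532 -2.3778 -0.0001]
[ 0.4656 -0.0652  0.2145] [-2.0468 -2.3825 -0.0008]
```

View pics/zw.png

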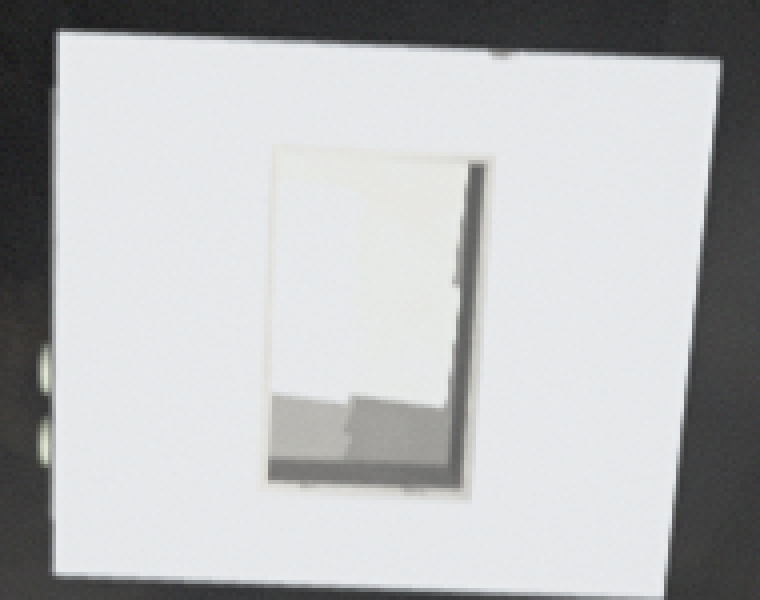

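The zoom shows the well rim at crop corners (272,147), (493,158), (470,498), (266,488). The measured sizes match the given ones within 0.4 mm, and the well is empty. Next I descend onto the block.

```bash
python3 - <<'E'
from h import *
import pickle
c=pickle.load(open("w1.pkl","rb"))
P=np.array([onz(c,(u/4+250,v/4+95),.045) for u,v in((272,147),(493,158),(470,498),(266,488))]); print(P.mean(0),P[1]-P[0],P[2]-P[3],P[0]-P[3],P[1]-P[2])
E
python3 nudge.py '[[0.09, -0.03, 0, 0.3, -0.05], [0.09, -0.03, 0, 0.6, -0.095], [0.09, -0.03, 0, 1, -0.095], [0.09, -0.03, 0, 1.2, -0.095], [0.09, -0.03, 0, 1.2, -0.095]]'
python3 snap.py w3; python3 - <<'E'
from h import *
s=manip.get_state(); m=R.from_rotvec(s["ee_rot"]).as_matrix(); print(s["position"],m[:,1],np.degrees(np.arctan2(m[1,1],m[0,1])), "need tool", totool(np.array([.4657,-.0687,.034])-s["position"],s))
E
```

```text
[0.49891755 0.0810309  0.045     ] [0.04376816 0.00416541 0.        ] [0.04260912 0.00397849 0.        ] [-0.00868165  0.06869064  0.        ] [-0.00752261  0.06887756  0.        ]
time: 2.98
position: [0.465, -0.0684, 0.0932]
ee_rot: [-1.93, -2.475, 0.003]
contact_force: [0.2, -0.8, -0.1]
grip_width: 0.0902
grasp_force: 0.0
[ 0.46591482 -0.0688797   0.09431602] [ 0.97000559  0.24307982 -0.00116689] 14.068394889483516 need tool [ 1.95730088e-04 -9.43159345e-05  6.03162762e-02]
```

```bash
python3 nudge.py '[[0.09, 0, 0, 0.3, 0], [0.09, 0, 0, 0.5, 0], [0.09, 0, 0, 0.6, 0], [0.09, 0, 0, 0.6, 0], [0.03, 0, 0, 0.6, 0], [0.03, 0, 0, 0.6, 0], [0.03, 0, 0, 0.6, 0], [0.03, 0, 0, 0.6, 0], [0.03, 0, 0, 0.6, 0], [0.03, 0, 0, 0.6, 0], [0.03, 0, 0, 0.6, 0], [0.03, 0, 0, 0.6, 0]]'
```

```text
time: 4.53
position: [0.4658, -0.0703, 0.0346]
ee_rot: [-1.936, -2.474, 0.0]
contact_force: [-1.1, -0.2, 0.2]
grip_width: 0.0375
grasp_force: 30.0
```

```bash
python3 nudge.py '[[0.03, 0, 0, -0.3, 0], [0.03, 0, 0, -0.7, 0], [0.03, 0.3, 0.15, -0.7, 0.04], [0.03, 0.7, 0.35, -0.7, 0.08], [0.03, 1.1, 0.55, -0.7, 0.12], [0.03, 1.3, 0.65, -0.7, 0.146], [0.03, 1.37, 0.68, -0.7, 0.146], [0.03, 1.37, 0.68, -0.7, 0.146], [0.03, 1.37, 0.68, -0.7, 0.146], [0.03, 1.37, 0.68, -0.7, 0.146]]'
python3 snap.py w4; python3 - <<'E'
from h import *
s=manip.get_state(); m=R.from_rotvec(s["ee_rot"]).as_matrix(); print(s["position"],m[:,1],np.degrees(np.arctan2(m[1,1],m[0,1])), "need tool", totool(np.array([.4985,.0811,.1])-s["position"],s))
E
```

```text
time: 5.78
position: [0.4989, 0.0779, 0.1046]
ee_rot: [2.113, 2.324, -0.0]
contact_force: [0.3, 0.4, -3.0]
grip_width: 0.0383
grasp_force: 30.0
[0.49893852 0.07806804 0.1046645 ] [9.95454602e-01 9.52372434e-02 5.58167806e-05] 5.464974778484329 need tool [ 0.00306035 -0.00014803  0.00466422]
```

View pics/w4.png

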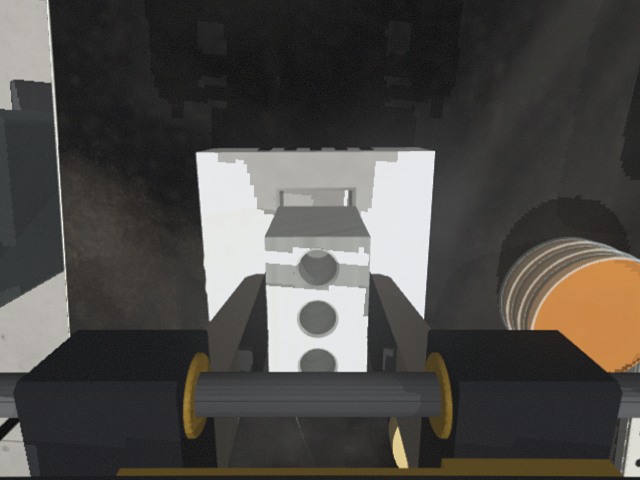

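The block is held squarely above the well. Its holes are at (318,267), (318,319) and (318,362), and the heater's far corners are at (198,153) and (434,151).

```bash
python3 - <<'E'
from h import *
import pickle
np.set_printoptions(precision=4,suppress=True)
c=pickle.load(open("w4.pkl","rb")); g=cv2.cvtColor(c["img"],cv2.COLOR_BGR2GRAY)
p=cv2.cornerSubPix(g,np.float32([(198,153),(434,151)]).reshape(-1,1,2),(4,4),(-1,-1),(3,50,.01))[:,0]
Q=np.array([onz(c,u,.045) for u in p]); print(p,Q,np.linalg.norm(Q[1]-Q[0]))
ax=(Q[1]-Q[0])/np.linalg.norm(Q[1]-Q[0]); perp=np.array([ax[1],-ax[0],0]); print("ang",np.degrees(np.arctan2(ax[1],ax[0])),"heater centre",Q.mean(0)+.055*perp)
# block top front corners and holes at z .132
b=cv2.cornerSubPix(g,np.float32([(266,236),(369,236)]).reshape(-1,1,2),(3,3),(-1,-1),(3,50,.01))[:,0]
for z in(.130,.132):
    B=np.array([onz(c,u,z) for u in b]); a2=(B[1]-B[0])/np.linalg.norm(B[1]-B[0]);pp=np.array([a2[1],-a2[0],0])
    print(z,b,B,np.linalg.norm(B[1]-B[0]),np.degrees(np.arctan2(a2[1],a2[0])),"block centre",B.mean(0)+.032*pp)
# hole 2 ellipse fit
for u in((318,319),(318,267)):
    e=cv2.HoughCircles(g[u[1]-30:u[1]+30,u[0]-30:u[0]+30],cv2.HOUGH_GRADIENT,1,50,param1=100,param2=12,minRadius=15,maxRadius=24)
    if e is not None: q=e[0,0,:2]+np.array(u)-30; print(q,e[0,0,2],onz(c,q,.132))
E
```

```text
[[195.5294 151.8754]
 [434.6886 150.6145]] [[0.4285 0.129  0.045 ]
 [0.5574 0.142  0.045 ]] 0.12955968455312222
ang 5.78282746518125 heater centre [0.4985 0.0808 0.045 ]
0.13 [[264.2589 235.9092]
 [370.1562 236.031 ]] [[0.4775 0.1093 0.13  ]
 [0.5154 0.1129 0.13  ]] 0.03803920278408985 5.4153042577532435 block centre [0.4995 0.0792 0.13  ]
0.132 [[264.2589 235.9092]
 [370.1562 236.031 ]] [[0.4777 0.1099 0.132 ]
 [0.5151 0.1134 0.132 ]] 0.037510004225457534 5.415304257753257 block centre [0.4994 0.0798 0.132 ]
[317.5 317.5] 17.4 [0.4995 0.0803 0.132 ]
[317.5 267.5] 17.9 [0.4976 0.0999 0.132 ]
```

```bash
python3 nudge.py '[[0.03, 0.015, -0.006, 0, -0.005], [0.03, 0.015, -0.006, 0.15, -0.005], [0.03, 0.015, -0.006, 0.25, -0.005], [0.03, 0.015, -0.006, 0.3, -0.005], [0.03, 0.015, -0.006, 0.35, -0.005], [0.03, 0.015, -0.006, 0.35, -0.005]]'; python3 nudge.py '[[0.03, 0, 0, 0.06, 0], [0.03, 0, 0, 0.12, 0], [0.03, 0, 0, 0.17, 0], [0.03, 0, 0, 0.18, 0], [0.03, 0, 0, 0.18, 0]]'
```

```text
time: 6.58
position: [0.4981, 0.0804, 0.0693]
ee_rot: [-2.105, -2.331, 0.001]
contact_force: [-0.5, 0.2, -2.8]
grip_width: 0.0377
grasp_force: 30.0
time: 7.2
position: [0.4981, 0.0804, 0.0516]
ee_rot: [-2.105, -2.331, 0.0]
contact_force: [-1.0, -0.1, -1.5]
grip_width: 0.0379
grasp_force: 30.0
```

```bash
python3 nudge.py '[[0.03, 0, 0, 0.01, 0], [0.03, 0, 0, 0.02, 0], [0.03, 0, 0, 0.02, 0]]'; 
```

```text
time: 7.58
position: [0.4982, 0.0805, 0.0516]
ee_rot: [-2.105, -2.331, -0.001]
contact_force: [-7.4, -0.9, 21.4]
grip_width: 0.038
grasp_force: 30.0
```

Converted, -0.09 m is -0.9, -0.0015 m is -0.015.

```bash
python3 nudge.py '[[0.03, 0, 0, -0.015, 0], [0.09, 0, 0, -0.015, 0], [0.09, 0, 0, -0.015, 0], [0.09, 0, 0, -0.015, 0], [0.09, 0, 0, -0.015, 0], [0.09, 0, 0, -0.4, 0], [0.09, 0, 0, -0.9, 0], [0.09, 0, 0, -1.4, 0], [0.09, 0, 0, -1.9, 0], [0.09, 0, 0, -1.9, 0], [0.09, 0, 0, -1.9, 0]]'; python3 snap.py w5;  python3 - <<'E'
from h import *
import pickle
np.set_printoptions(precision=4,suppress=True)
c=pickle.load(open("w5.pkl","rb")); g=cv2.cvtColor(c["img"],cv2.COLOR_BGR2GRAY)
e=cv2.HoughCircles(g,cv2.HOUGH_GRADIENT,1,15,param1=100,param2=12,minRadius=6,maxRadius=12)
for q in e[0][:12]:
    P=onz(c,q[:2],.079)
    if abs(P[0]-.4985)<.03 and abs(P[1]-.081)<.04: print(q,P)
print(c["st"]["position"])
# predicted block-top corners in the pictures
C=R.from_euler("z",5.7,degrees=True).apply([[sx*.019,sy*.032,.079] for sx,sy in((-1,1),(1,1),(1,-1),(-1,-1))])+[.4985,.081,0]
I=c["img"].copy()
for p in proj(c,C): cv2.circle(I,tuple(int(v) for v in np.round(p)),2,(0,0,255),-1)
t=pickle.load(open("c0.pkl","rb")); 
a=cv2.resize(I[60:300,160:460],(500,400)); b=cv2.resize(t["top"]["img"][130:310,380:500],(300,450)); s=manip.camera("scene")["img"]
z=np.zeros((600,800,3),np.uint8); z[:400,:500]=a; z[:450,500:]=b; z[400:,:300]=cv2.resize(s[200:300,200:350],(300,200)); cv2.imwrite("pics/z5.png",z)
E
```

```text
time: 8.95
position: [0.4977, 0.0806, 0.239]
ee_rot: [-2.105, -2.332, 0.001]
contact_force: [-0.1, 0.2, 0.3]
grip_width: 0.09
grasp_force: 0.0
[318.5 189.5   9.1] [0.4971 0.1024 0.079 ]
[318.5 237.5   8.8] [0.5012 0.0629 0.079 ]
[318.5 214.5   8. ] [0.4992 0.0821 0.079 ]
[0.4973 0.0804 0.2384]
```

View pics/z5.png

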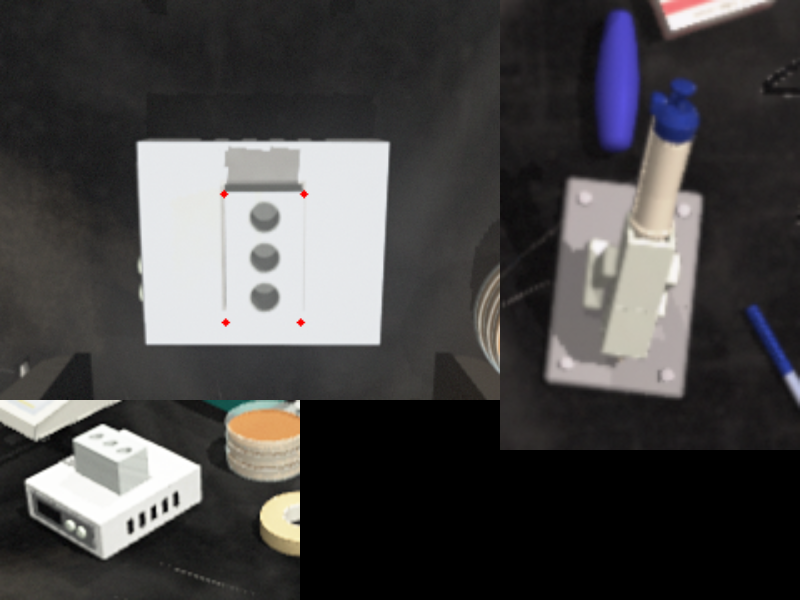

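The block is home: the wrist view puts the middle hole at full-frame pixel (318,214), and the scene crop shows the block seated squarely. In the top crop the pipette's sleeve mouth is at about (653,230) and the hook and plunger at (680,90), with the stamp to its left. Before approaching, I check the holder position and the microscope clearance.

```bash
python3 - <<'E'
from h import *
import pickle
np.set_printoptions(precision=4,suppress=True)
t=pickle.load(open("c0.pkl","rb"))["top"]
f=lambda u,v:(380+(u-500)*.4,130+v*.4)
print("mouth",onz(t,f(653,232),.11)); 
P=[onz(t,f(*q),.01) for q in((568,178),(703,195),(683,397),(546,382))]; print(np.array(P)); print(np.mean(P,0),P[0]-P[3],P[1]-P[2])
for z in(.0,.1,.2,.3): print(z,onz(t,(500,212),z),onz(t,(520,190),z),onz(t,(560,145),z))
print(manip.get_state()["joint_pos"])
E
python3 nudge.py '[[0.09, -0.5, -0.1, -0.3, -0.17], [0.09, -1, -0.2, -0.6, -0.34], [0.09, -1.4, -0.4, -0.6, -0.51], [0.09, -1.8, -0.5, -0.6, -0.68], [0.09, -2.2, -0.6, -0.6, -0.85], [0.09, -2.5, -0.7, -0.6, -1.02], [0.09, -2.74, -0.76, -0.6, -1.19], [0.09, -2.74, -0.76, -0.6, -1.36], [0.09, -2.74, -0.76, -0.6, -1.36], [0.09, -2.74, -0.76, -0.6, -1.36]]'
python3 snap.py w6
```

```text
mouth [ 0.5368 -0.2711  0.11  ]
[[ 0.5942 -0.2282  0.01  ]
 [ 0.5797 -0.3261  0.01  ]
 [ 0.4342 -0.3045  0.01  ]
 [ 0.4473 -0.207   0.01  ]]
[ 0.5138 -0.2665  0.01  ] [ 0.1469 -0.0212  0.    ] [ 0.1455 -0.0216  0.    ]
0.0 [ 0.5728 -0.4002  0.    ] [ 0.6134 -0.4412  0.    ] [ 0.6998 -0.5276  0.    ]
0.1 [ 0.5547 -0.3733  0.1   ] [ 0.5917 -0.4106  0.1   ] [ 0.6703 -0.4892  0.1   ]
0.2 [ 0.5365 -0.3464  0.2   ] [ 0.5699 -0.38    0.2   ] [ 0.6408 -0.4508  0.2   ]
0.3 [ 0.5184 -0.3194  0.3   ] [ 0.5481 -0.3494  0.3   ] [ 0.6112 -0.4125  0.3   ]
[-0.7007  0.2     0.5445  1.9566 -0.1204  1.0193  0.0004]
time: 10.3
position: [0.4503, -0.1994, 0.2988]
ee_rot: [-0.174, -3.135, -0.0]
contact_force: [-0.5, 0.2, -0.0]
grip_width: 0.0898
grasp_force: 0.0
```

```bash
python3 - <<'E'
from h import *
import pickle
np.set_printoptions(precision=4,suppress=True)
p=pickle.load(open("c0.pkl","rb")); t,s=p["top"],p["scene"]
for a,b in(((530,214),(507,332)),((505,190),(497,320))):
    P=tri((t,a),(s,b)); print(P,proj(t,P),proj(s,P))
w=pickle.load(open("w6.pkl","rb"))
z=np.zeros((600,800,3),np.uint8); z[:480,:640]=w["img"]; z[:,640:]=0
z[360:600,480:]=cv2.resize(s["img"][230:440,340:620],(320,240)); cv2.imwrite("pics/z6.png",z)
E
```

```text
[ 0.5481 -0.4219  0.1026] [[528.7711 215.0404]] [[509.0261 331.6569]]
[ 0.5944 -0.3877  0.0737] [[502.773 191.967]] [[500.5065 319.3696]]
```

View pics/z6.png

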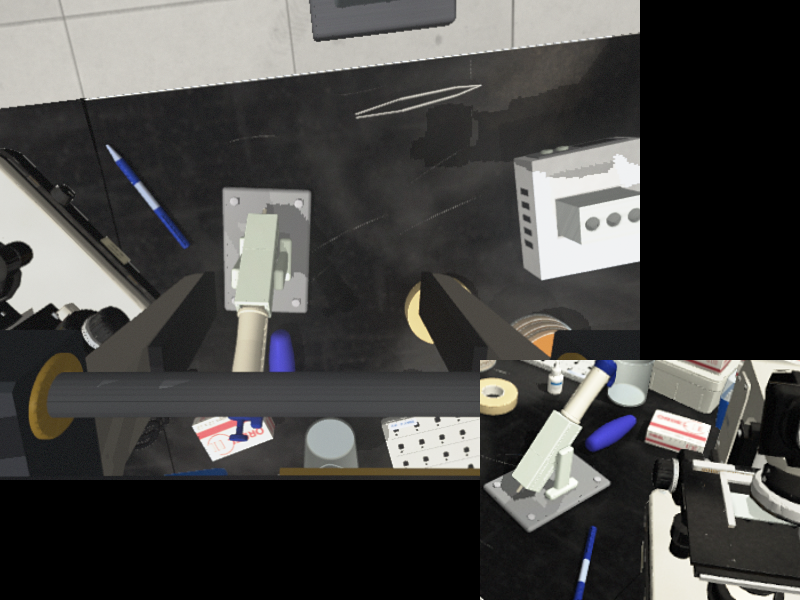

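In w6 the holder plate's corners are at (223,188), (311,192), (308,312) and (224,310). The sleeve mouth is near (254,308), and the pipette leans away below it. The scene inset shows the microscope's tall parts standing well to the right. I take a second view.

Converted, -0.034 m is -0.34, -0.067 m is -0.67.

```bash
python3 nudge.py '[[0.09, -0.14, -0.34, 0, 0.034], [0.09, -0.28, -0.67, 0, 0.034], [0.09, -0.28, -0.67, 0, 0.034], [0.09, -0.28, -0.67, 0, 0.034]]'; python3 snap.py w7; python3 - <<'E'
import cv2,pickle
w=pickle.load(open("w7.pkl","rb"))["img"]; v=pickle.load(open("w6.pkl","rb"))["img"]
import numpy as np
z=np.hstack([cv2.resize(v[170:370,190:330],(399,570)),cv2.resize(w[170:370,250:390],(399,570))]); cv2.imwrite("pics/z7.png",z)
E
```

```text
time: 10.85
position: [0.471, -0.2685, 0.2992]
ee_rot: [-0.224, -3.133, -0.001]
contact_force: [-0.5, 0.2, -0.8]
grip_width: 0.0901
grasp_force: 0.0
```

View pics/z7.png

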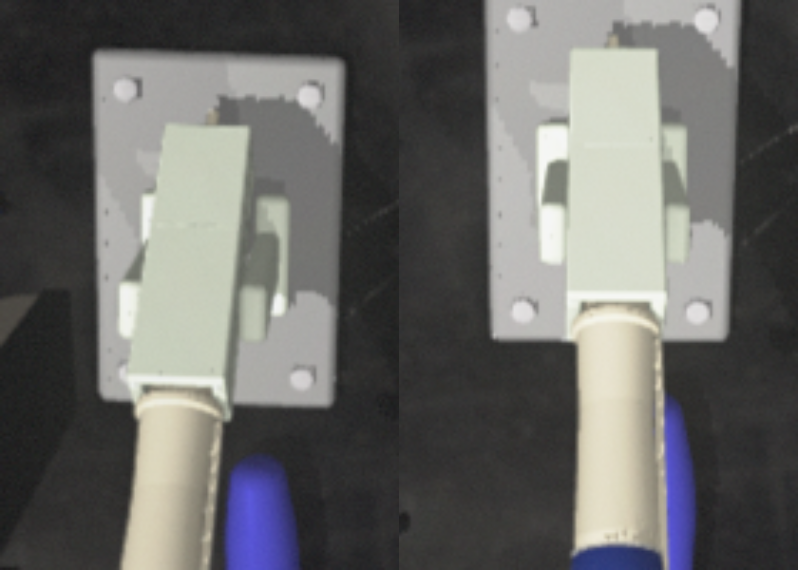

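The left half is w6 and the right half w7. In w7 the mouth's upper outer edge runs from crop (170,293) to (266,293), and the four plate screws sit at crop (120,18), (308,20), (298,312) and (124,310). The pipette hangs straight out of the mouth with its blue head at y≈550.

```bash
python3 - <<'E'
from h import *
import pickle
np.set_printoptions(precision=4,suppress=True)
a,b=[pickle.load(open(f"w{i}.pkl","rb")) for i in(6,7)]
fa=lambda u,v:(190+u/2.85,170+v/2.85); fb=lambda u,v:(250+u/2.85,170+v/2.85)
S=[]
for n,p,q in(("s1",(125,90),(120,18)),("s2",(309,95),(308,20)),("s3",(302,379),(298,312)),("m1",(132,377),(170,293)),("m2",(226,384),(266,293))):
    P=tri((a,fa(*p)),(b,fb(*q))); print(n,P,np.abs(proj(a,P)-fa(*p)).max(),np.abs(proj(b,P)-fb(*q)).max())
P=np.array([onz(b,fb(*q),.012) for q in((120,18),(308,20),(298,312),(124,310))]); print(P,P.mean(0)); x=(P[3]-P[0]+P[2]-P[1]);y=P[1]-P[0]+P[2]-P[3]; print("yaw",np.degrees(np.arctan2(x[1],x[0])),np.degrees(np.arctan2(-y[0],y[1])),np.linalg.norm(x)/2,np.linalg.norm(y)/2)
Pa=np.array([onz(a,fa(*q),.01) for q in((93,53),(345,60),(333,407),(100,400))]); print(Pa,Pa.mean(0)); x=(Pa[3]-Pa[0]+Pa[2]-Pa[1]); print(np.degrees(np.arctan2(x[1],x[0])),np.linalg.norm(x)/2)
M=np.array([onz(c,q,.1203) for c,q in((a,fa(132,377)),(a,fa(226,384)),(b,fb(170,293)),(b,fb(266,293)))]); print(M)
# check: pipette axis & silhouette predicted
th=np.radians(-8.3); hx=np.array([np.cos(th),np.sin(th),0]); hy=np.array([-np.sin(th),np.cos(th),0])
m=(M[2]+M[3])/2+.0123*hx-[0,0,.0103]; ma=(M[0]+M[1])/2+.0123*hx-[0,0,.0103]; ctr=P.mean(0)+.025*hx; print("mouth",m,ma,"from plate",ctr)
s=np.sin(np.radians(40));c=np.cos(np.radians(40)); ax=s*hx+[0,0,c]; print("axis",ax)
mm=np.r_[m[:2],.11]
for L in(.010,.034,.045,.074): 
    Q=mm+ax*L; e=proj(b,[Q-.0125*hy,Q,Q+.0125*hy]); print(L,Q,(e-[250,170])*2.85+[399,0])
print(manip.get_state()["joint_pos"])
E
```

```text
s1 [ 0.4516 -0.2928  0.0117] 0.28035237672733615 0.2831337133720808
s2 [ 0.4621 -0.2213  0.0118] 0.21381717556073454 0.21551750085828303
s3 [ 0.582  -0.2392  0.0093] 0.049732848476082836 0.04941083307090821
m1 [ 0.5288 -0.283   0.1137] 0.3501843298075755 0.3495352814216517
m2 [ 0.5324 -0.2526  0.1174] 0.9582250465093693 0.9537956802270742
[[ 0.4512 -0.2929  0.012 ]
 [ 0.4623 -0.2212  0.012 ]
 [ 0.5808 -0.2393  0.012 ]
 [ 0.5698 -0.3101  0.012 ]] [ 0.516  -0.2659  0.012 ]
yaw -8.47176226673799 -8.827806864207572 0.11985884436947426 0.0720315005554176
[[ 0.4364 -0.3031  0.01  ]
 [ 0.4499 -0.2058  0.01  ]
 [ 0.5959 -0.2277  0.01  ]
 [ 0.5818 -0.3248  0.01  ]] [ 0.516  -0.2654  0.01  ]
-8.515428589088204 0.1472730764663921
[[ 0.5264 -0.2812  0.1203]
 [ 0.5321 -0.2519  0.1203]
 [ 0.5261 -0.2826  0.1203]
 [ 0.5304 -0.253   0.1203]]
mouth [ 0.5404 -0.2696  0.11  ] [ 0.5415 -0.2683  0.11  ] from plate [ 0.5408 -0.2695  0.012 ]
axis [ 0.6361 -0.0928  0.766 ]
0.01 [ 0.5468 -0.2705  0.1177] [[577.1098 345.4901]
 [616.3377 345.5638]
 [655.5622 345.641 ]]
0.034 [ 0.5621 -0.2727  0.136 ] [[576.5267 415.6504]
 [617.2595 415.7227]
 [657.9889 415.8003]]
0.045 [ 0.569  -0.2738  0.1445] [[576.2438 449.6451]
 [617.7067 449.7166]
 [659.1661 449.7944]]
0.074 [ 0.5875 -0.2764  0.1667] [[575.4457 545.4297]
 [618.9687 545.4985]
 [662.488  545.5768]]
[-0.1528  0.2279  0.7253  1.8053 -0.164   1.1703  2.0528]
```

The sleeve model reprojects onto the pipette within about a pixel: edges at 577–658 px and the blue head at y≈545. The mouth is at (0.5407, -0.2692) with yaw -8.5°. I move above the grip point.

The manual's scale: shifts go in units of 100 mm. Converting my numbers, -0.097 m is -0.97, 0.009 m is 0.09.

```bash
python3 nudge.py '[[0.09, -0.5, 0.04, 0, 0], [0.09, -0.97, 0.09, 0, 0.005], [0.09, -0.97, 0.09, 0, 0.005], [0.09, -0.97, 0.09, 0, 0.005], [0.09, -0.97, 0.09, 0, 0.005]]'; python3 - <<'E'
from h import *
manip.camera("wrist")
s=manip.get_state(); m=R.from_rotvec(s["ee_rot"]).as_matrix(); print(s["position"],np.degrees(np.arctan2(m[1,1],m[0,1])),s["joint_pos"], "need tool", totool(np.array([.568,-.2733,.129])-s["position"],s))
E
```

```text
time: 11.52
position: [0.5673, -0.2744, 0.3001]
ee_rot: [0.233, 3.132, 0.001]
contact_force: [-1.4, -0.2, 0.1]
grip_width: 0.0899
grasp_force: 0.0
[ 0.56743212 -0.27445824  0.3002632 ] 81.47250685840932 [-0.11224317  0.41174586  0.69940966  1.59245308 -0.27713795  1.23830385
  2.05895612] need tool [-0.00024495  0.00110236  0.17126433]
```

Converted, 0.171 m is 1.71, 0.16 m is 1.6.

```bash
python3 nudge.py '[[0.09, 0, 0.01, 0.5, 0], [0.09, 0, 0.01, 1, 0], [0.09, 0, 0.01, 1.4, 0], [0.09, 0, 0.01, 1.6, 0], [0.09, 0, 0.01, 1.71, 0], [0.09, 0, 0.01, 1.71, 0], [0.09, 0, 0.01, 1.71, 0]]'; python3 nudge.py '[[0.01, 0, 0, 0, 0], [0.01, 0, 0, 0, 0], [0.01, 0, 0, 0, 0], [0.01, 0, 0, 0, 0], [0.01, 0, 0, 0, 0], [0.01, 0, 0, 0, 0], [0.01, 0, 0, 0, 0], [0.01, 0, 0, 0, 0], [0.01, 0, 0, 0, 0], [0.01, 0, 0, 0, 0]]'; python3 snap.py w8
```

```text
time: 12.45
position: [0.5693, -0.2739, 0.1301]
ee_rot: [0.232, 3.131, -0.001]
contact_force: [0.7, -0.5, 0.1]
grip_width: 0.09
grasp_force: 0.0
time: 13.7
position: [0.5685, -0.2734, 0.1286]
ee_rot: [0.232, 3.133, -0.0]
contact_force: [-0.5, -0.6, -0.4]
grip_width: 0.0244
grasp_force: 29.9
```

Gripped at 24.4 mm. Next I draw the pipette out along the slope by 106 mm. The tip stays in the mouth, so the mouth's lip can then swing the pipette upright in the pads.

Converted, -0.0812 m is -0.812, -0.0689 m is -0.689.

```bash
python3 nudge.py '[[0.01, -0.096, 0, -0.115, 0], [0.01, -0.193, 0, -0.23, 0], [0.01, -0.321, 0, -0.383, 0], [0.01, -0.45, 0, -0.536, 0], [0.01, -0.578, 0, -0.689, 0], [0.01, -0.682, 0, -0.812, 0], [0.01, -0.682, 0, -0.812, 0], [0.01, -0.682, 0, -0.812, 0]]'; python3 - <<'E'
from h import *
import pickle
c=manip.camera("top"); s=manip.camera("scene"); pickle.dump((c,s),open("p9.pkl","wb"))
st=manip.get_state(); print(st["position"],st["joint_pos"],st["grip_width"])
z=np.zeros((600,800,3),np.uint8); z[:500,:400]=cv2.resize(s["img"][160:360,340:500],(400,500)); z[:500,400:]=cv2.resize(c["img"][100:300,370:530],(400,500)); cv2.imwrite("pics/z9.png",z)
E
```

```text
time: 14.75
position: [0.6356, -0.2834, 0.2095]
ee_rot: [-0.232, -3.132, -0.0]
contact_force: [-0.6, 0.6, -2.1]
grip_width: 0.0244
grasp_force: 29.9
[ 0.63533443 -0.28327459  0.20925026] [-0.04803607  0.60927689  0.63841756  1.51512726 -0.3835956   1.14600519
  2.08656131] 0.024073895184270857
```

View pics/z9.png

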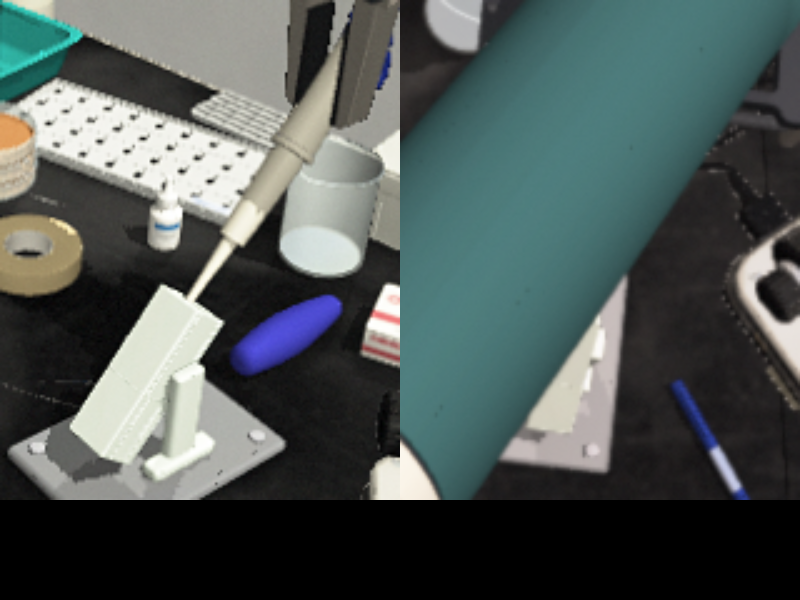

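The pipette came out cleanly: its tip is still just inside the mouth at about (190,300) and its axis has kept its slope. Now the swing about the lip.

Converted, 0.1008 m is 1.008, 0.09 m is 0.9.

```bash
python3 nudge.py '[[0.01, 0.09, 0, -0.07, 0], [0.01, 0.177, 0, -0.14, 0], [0.01, 0.27, 0, -0.2, 0], [0.01, 0.369, 0, -0.255, 0], [0.01, 0.472, 0, -0.3, 0], [0.01, 0.575, 0, -0.34, 0], [0.01, 0.68, 0, -0.37, 0], [0.01, 0.789, 0, -0.395, 0], [0.01, 0.9, 0, -0.41, 0], [0.01, 1.008, 0, -0.419, 0], [0.01, 1.008, 0, -0.419, 0], [0.01, 1.008, 0, -0.419, 0]]'; python3 - <<'E'
from h import *
import pickle
s=manip.camera("scene"); w=manip.camera("wrist"); pickle.dump((s,w),open("p10.pkl","wb"))
st=manip.get_state(); print(st["position"],st["contact_force"],st["wrist_torque"],st["grip_width"])
E
```

```text
time: 16.35
position: [0.5374, -0.2689, 0.2527]
ee_rot: [0.231, 3.13, -0.001]
contact_force: [5.7, -0.7, 1.0]
grip_width: 0.024
grasp_force: 31.4
[ 0.53734921 -0.26894019  0.25256404] [ 4.52525064 -1.96856333  2.01319611] [-0.57056273 -1.78349514  0.01295073] 0.024017524804734926
```

Converted, -0.06 m is -0.6, -0.05 m is -0.5.

```bash
python3 nudge.py '[[0.01, 0, 0, -0.2, 0], [0.01, 0, 0, -0.5, 0], [0.01, 0, 0, -0.6, 0], [0.01, 0, 0, -0.6, 0], [0.01, 0, 0, -0.6, 0]]'; cat > tilt.py <<'E'
from h import *
import pickle
np.set_printoptions(precision=4,suppress=True)
s=manip.camera("scene"); st=manip.get_state(); pickle.dump((s,st),open("p_last.pkl","wb"))
T=st["position"]; G=T+[0,0,.014]; print(T,st["contact_force"])
old=pickle.load(open("c0.pkl","rb"))["scene"]["img"].astype(int); n=s["img"].astype(int)
d=(np.abs(n-old).max(2)>25)&(n.min(2)>70)
print("grip px",proj(s,G),"tip upright px",proj(s,G-[0,0,.161]))
# per row along the predicted upright pipette: list of changed columns
for h in range(30,175,8):
    u,v=proj(s,G-[0,0,h/1000])[0]; v=int(round(v)); x0=int(u)-45
    row=np.where(d[v,x0:x0+90])[0]+x0
    runs=np.split(row,np.where(np.diff(row)>1)[0]+1) if len(row) else []
    print(h,v,round(u,1),[(int(r[0]),int(r[-1])) for r in runs if len(r)>1])
E
python3 tilt.py
```

```text
time: 17.08
position: [0.5354, -0.268, 0.3103]
ee_rot: [-0.232, -3.13, -0.001]
contact_force: [0.4, -0.2, -0.7]
grip_width: 0.0237
grasp_force: 29.1
[ 0.5355 -0.2681  0.3103] [-0.1397 -0.5999 -0.7709]
grip px [[429.0587 145.0096]] tip upright px [[417.3322 250.927 ]]
30 167 426.7 [(420, 423), (429, 430), (432, 433)]
38 172 426.1 [(419, 421), (432, 433), (438, 439)]
46 178 425.5 [(421, 422), (427, 436)]
54 183 424.9 [(420, 422)]
62 189 424.3 [(420, 421)]
70 194 423.7 [(419, 422)]
78 200 423.2 [(418, 422), (426, 427), (429, 431)]
86 205 422.6 [(417, 423), (428, 430)]
94 210 422.0 [(416, 417), (419, 428)]
102 215 421.4 [(415, 426)]
110 220 420.8 [(417, 426), (454, 460)]
118 225 420.3 [(417, 422), (442, 446), (448, 451), (454, 463)]
126 230 419.7 [(416, 421), (441, 456)]
134 235 419.2 [(415, 419), (438, 450), (455, 459)]
142 240 418.6 [(415, 418), (435, 441), (444, 445), (454, 458)]
150 244 418.1 [(415, 417), (432, 434), (436, 440), (453, 458)]
158 249 417.5 [(413, 416), (431, 435), (453, 457)]
166 254 417.0 [(413, 415)]
174 258 416.5 []
```

```bash
cat > t2.py <<'E'
from h import *
import pickle
np.set_printoptions(precision=1,suppress=True)
s,st=pickle.load(open("p_last.pkl","rb")); m=R.from_rotvec(st["ee_rot"]).as_matrix(); hx=-m[:,0]; G=st["position"]+[0,0,.014]
w=manip.camera("wrist"); cv2.imwrite("pics/w11.png",w["img"])
for th in(-10,-5,0,5,10):
    a=hx*np.sin(np.radians(th))+np.array([0,0,np.cos(np.radians(th))])
    print(th,"scene",proj(s,[G-a*L for L in(.10,.15,.161,.168)]).ravel(),"wrist",proj(w,[G-a*L for L in(.10,.161)]).ravel())
g=cv2.cvtColor(w["img"],cv2.COLOR_BGR2GRAY)
np.save("w11.npy",w["img"])
for v in range(200,480,12): print(v,g[v,270:370:5])
E
python3 t2.py
```

```text
-10 scene [430.8 209.3 431.4 237.5 431.5 243.4 431.6 247.1] wrist [316.4 266.3 316.5 254. ]
-5 scene [426.2 211.8 424.8 241.3 424.5 247.5 424.3 251.3] wrist [316.4 252.9 316.5 236.4]
0 scene [421.6 213.8 418.1 244.5 417.3 250.9 416.9 255. ] wrist [316.4 239.8 316.5 218.9]
5 scene [416.9 215.4 411.3 247.1 410.1 253.7 409.4 257.9] wrist [316.4 226.7 316.5 201.3]
10 scene [412.3 216.5 404.5 249.  402.9 255.9 401.8 260.2] wrist [316.4 213.6 316.5 183.6]
200 [ 50 189 194 192 190 186 242 241 241 241 241 241 241 185 188 187 185 183
  45  56]
212 [ 46 186 194 193 190 189 243 167 218 183 148 218 241 187 186 187 185 183
  40  48]
224 [ 47 182 203 223 142 193 189 187 189 139 124 189 187 188 185 223 212 181
  50  52]
236 [ 46  51  74  76  76  75  75  91 128 123 122 117  86  77  75  73  71  64
  44  47]
248 [ 49  46  45  47  47  45  45 126 118 124 123 121 115  47  47  43  51  43
  48  49]
260 [ 48  48  45  47  50  51  63 115 142 157 157 141 121  89  62  42  46  49
  49  48]
272 [ 48  54  51  37  41 171 123 127 129 129 131 128 127 125 191  37  40  45
  47  44]
284 [ 81  81  36  36  88 116 123 126 
[... 594 characters left out ...]
 47 56 49 50 49 48 51 45 42 41 38 34 44 48]
380 [69 67 67 67 65 65 66 66 68 69 66 67 65 66 68 67 68 68 68 67]
392 [77 75 76 77 77 77 75 77 79 78 77 79 79 75 76 78 77 79 79 77]
404 [78 80 80 81 81 81 80 80 77 78 79 80 81 80 78 79 80 79 79 78]
416 [67 67 63 68 66 66 65 67 66 66 66 63 69 68 66 68 64 65 63 61]
428 [56 52 52 50 60 56 59 58 40 42 39 40 57 57 70 39 48 55 54 54]
440 [142 129  55  43  48  52  55  42  44  43  41  41  37  60  63  55  57  59
  60  61]
452 [138 125  52  53 138  48  57  58  61  63  59  62  57  55  46 233 231 236
  76  82]
464 [226 131 117  52  48  58  60  59  59  56  58  58  59  60  61 116 125 125
 126 122]
476 [39 40 40 41 39 37 40 36 39 38 40 42 41 33 40 38 39 38 37 43]
```

Converted, 0.082 m is 0.82, 0.08 m is 0.8.

```bash
python3 nudge.py '[[0.01, 0.06, 0.24, 0, 0], [0.01, 0.16, 0.68, 0, 0], [0.01, 0.28, 1.15, 0, 0], [0.01, 0.4, 1.65, 0, 0], [0.01, 0.52, 2.15, 0, 0], [0.01, 0.64, 2.65, 0, 0], [0.01, 0.74, 3.05, 0, 0], [0.01, 0.8, 3.3, 0, 0], [0.01, 0.82, 3.4, 0, 0], [0.01, 0.82, 3.4, 0, 0], [0.01, 0.82, 3.4, 0, 0], [0.01, 0.82, 3.4, 0, 0]]'; python3 tilt.py; python3 t2.py | head -5
```

```text
time: 18.68
position: [0.5054, 0.0785, 0.3117]
ee_rot: [0.235, 3.133, -0.0]
contact_force: [-0.9, 0.7, -1.1]
grip_width: 0.0237
grasp_force: 29.1
[0.5054 0.0788 0.3117] [-0.5121  0.7678 -0.2972]
grip px [[248.4461  91.8002]] tip upright px [[255.4057 178.8398]]
30 109 249.8 [(249, 261)]
38 114 250.2 [(248, 256), (259, 261)]
46 118 250.5 [(249, 257), (260, 261)]
54 123 250.9 [(248, 251), (253, 254)]
62 127 251.2 [(248, 251), (253, 258)]
70 131 251.6 [(248, 258)]
78 136 251.9 [(248, 259)]
86 140 252.3 [(249, 252), (254, 258)]
94 144 252.6 [(249, 253), (255, 258)]
102 149 252.9 [(249, 250), (252, 253), (255, 258)]
110 153 253.3 [(251, 256)]
118 157 253.6 [(250, 251)]
126 161 254.0 [(252, 254)]
134 165 254.3 [(252, 254)]
142 169 254.6 [(252, 254)]
150 173 255.0 []
158 177 255.3 [(252, 253)]
166 181 255.6 [(252, 253)]
174 185 255.9 []
-10 scene [261.5 144.6 267.5 168.7 268.8 173.8 269.6 177. ] wrist [316.5 265.9 316.6 253.5]
-5 scene [257.2 146.3 261.3 171.3 262.2 176.6 262.7 179.9] wrist [316.5 252.6 316.6 236. ]
0 scene [252.9 147.6 255.  173.4 255.4 178.8 255.7 182.3] wrist [316.5 239.4 316.6 218.4]
5 scene [248.4 148.5 248.5 174.9 248.5 180.5 248.5 184. ] wrist [316.5 226.3 316.6 200.8]
10 scene [243.9 149.1 241.9 175.8 241.5 181.6 241.2 185.2] wrist [316.5 213.3 316.6 183.1]
```

```bash
cat > t3.py <<'E'
from h import *
import pickle
s,st=pickle.load(open("p_last.pkl","rb")); bg=pickle.load(open("p9.pkl","rb"))[1]["img"].astype(int); n=s["img"].astype(int)
d=(np.abs(n-bg).max(2)>14); G=st["position"]+[0,0,.014]
z=proj(s,[G+[0,0,.08],G-[0,0,.18]]); 
for v in range(int(z[0,1]),int(z[1,1])+8,3):
    u=int(z[0,0]); row=np.where(d[v,u-40:u+45])[0]+u-40
    runs=np.split(row,np.where(np.diff(row)>2)[0]+1) if len(row) else []
    print(v,[(int(r[0]),int(r[-1])) for r in runs if len(r)>1], n[v,u-12:u+20:3].mean(1).astype(int))
E
python3 t3.py
```

```text
42 [(216, 288)] [ 24  21  34  95  62  84  79 125 139 124 114]
45 [(219, 288)] [22 20 58 37 56 60 83 96 96 93 94]
48 [(227, 288)] [ 22  26  36 110  86  43  85  94  54  80  98]
51 [(230, 288)] [ 76  87  39  50  67  86  80  95  77 142 141]
54 [(231, 288)] [ 73  99  95  96  77  82  75 139 119 137 138]
57 [(232, 270)] [ 77  92  93  93  78  87  75 139 123 139 114]
60 [(232, 259)] [ 62  85  94  99  81  88  90  89  93  89 162]
63 [(233, 261)] [160  82  16  19  64  86  88  91  93  97 150]
66 [(233, 271)] [159  81  20  20  55  81  92  94  93  98  44]
69 [(234, 273)] [158  84  21  23  42  78  90  92  91 103  35]
72 [(234, 275)] [161  80  22  19  39  82  89  91  93  98  31]
75 [(235, 263), (270, 277)] [161  76  17  21  15  80  89  92  91  98  84]
78 [(234, 263), (271, 276)] [156  51  16  23  17  82  91  94  93  89 177]
81 [(235, 262)] [173 132  37  23  18  83  93  93  95  90 172]
84 [(235, 262)] [160 131  44  25  23  83  93  93  92  85 170]
87 [(236, 262)] [160 162  54  24  22  79  89  91  93  88 168]
90 [(236, 261)] [170 166  60  22  21  78  94  91  95  91 162]
93 [(237, 261)] [137 183  65  23 
[... 1442 characters left out ...]
(251, 254)] [244 198 137 191 244 246 248 220 250 248 247]
165 [(252, 254)] [245 245 248 197 176 177 184 222 181 198 200]
168 [(251, 254)] [189 246 245 245 245 246 248 217 240 247 247]
171 [(251, 254)] [243 164 142 246 246 245 246 221 232 245 245]
174 [(251, 254)] [245 245 244 220 136 236 248 222 232 246 242]
177 [(251, 253)] [245 245 244 245 245 242 144 203 169 164 231]
180 [(251, 254)] [231 244 245 245 245 246 248 195 247 246 244]
183 [] [241 232 229 244 245 245 244 246 240 211 203]
186 [] [233 232 240 231 231 246 245 212 204 201 206]
189 [] [169 230 235 237 246 242 201 201 205 204 205]
192 [] [237 232 244 246 233 207 202 204 205 205 206]
195 [] [231 246 246 211 205 202 203 204 205 204 206]
```

```bash
python3 - <<'E'
from h import *
import pickle
np.set_printoptions(linewidth=220,precision=2,suppress=True)
s,st=pickle.load(open("p_last.pkl","rb")); g=np.load("w11.npy").mean(2).astype(int)
for v in range(176,300,3): print(v,g[v,290:346:2])
G=st["position"]+[0,0,.014]; hx=np.array([.989,-.148,0]); hy=np.array([.148,.989,0])
print("dpx per 10mm hx,hy,z",[proj(s,G+.01*a)-proj(s,G) for a in(hx,hy,np.array([0,0,1]))])
# p9 axis check
t,s9=pickle.load(open("p9.pkl","rb")); T=np.array([.6356,-.2834,.2095]); G9=T+[0,0,.014]; ax=np.array([.6357,-.095,.766]); print(proj(s9,[G9-ax*L for L in(.03,.06,.09,.12,.14)]))
b=s9["img"].astype(int); o=pickle.load(open("c0.pkl","rb"))["scene"]["img"].astype(int)
for v in range(195,280,6): print(v,b[v,405:480:3].mean(1).astype(int))
E
```

```text
176 [118 118 118 116 122 126 176 228 238 246 245 244 243 243 242 243 243 243 243 243 243 243 243 243 243 243 243 243]
179 [156 211 234 242 245 244 243 243 243 243 243 243 243 243 243 243 243 243 243 243 243 243 242 241 237 239 241 243]
182 [243 243 243 243 243 243 243 243 243 243 243 243 243 243 243 243 243 243 243 243 243 241 198 167 167 166 166 196]
185 [243 243 243 243 243 243 243 243 243 243 243 244 244 232 215 213 236 242 243 242 242 195 167 169 166 164 163 126]
188 [244 243 243 243 244 244 244 244 243 244 243 241 179 166 166 166 166 170 234 242 242 156 137 157 164 152 129 130]
191 [243 244 237 195 181 168 194 234 243 242 243 179 148 166 166 163 165 144 178 244 244 234 125 121 124 120 120 158]
194 [244 238 132 164 166 164 165 164 214 243 244 193 115 122 138 133 123 123 203 243 243 243 239 209 178 187 222 242]
197 [244 196 109 125 151 163 163 148 152 244 244 243 182 122 123 121 121 178 242 243 243 243 243 243 243 243 243 243]
200 [244 234 119 116 119 121 121 119 209 244 243 243 243 238 231 234 241 244 243 243 243 243 243 243 243 243 243 243]
203 [243 244 236 172 122 120 150 214 2
[... 4928 characters left out ...]
237 182 228 244 175 161  26  48 182 184 195 193 189 182 178 166]
249 [198 221 171  56  55  45  38  76 122 203 234 240 230  76  11  19 156 178 185 190 185 183 175 167 155]
255 [191 216 187  56  53  57  50  53 120 207 239 196  12  21  19  11 208 207 212 218 219 221 222 224 224]
261 [ 33  38  51  49  46  48  43 211 245 100  29  26  27  25  23  14 182 209 213 219 219 219 222 222 223]
267 [ 32  32  32  38  36  30 240 231  22  33  40  35  40  44  38  32  15  24 112 229 221 220 219 220 223]
273 [ 53  21  25  24  68 249  33  24  27  23  23  24  24  19  20  20  16  21  20  18  20  27  24  25  29]
279 [222 221 237 171 239  19  18  17  26  21  22  22  24  17  18  17  18  20   9  17  61 108 116  96  31]
```

```bash
cat > fit.py <<'E'
from h import *
import pickle
from scipy.optimize import least_squares
np.set_printoptions(precision=4,suppress=True)
def fit(s,w,T,hx,hy,tipS,tipW,axS,axW,ringW,r=.0135):
    def f(p,full=0):
        tip=p[:3]; a=np.array([0,0,1])+hx*np.tan(p[3])+hy*np.tan(p[4]); a/=np.linalg.norm(a)
        e=[proj(s,tip)[0]-tipS,proj(w,tip)[0]-tipW]
        for C,pts,i in((s,axS,0),(w,axW,0)):
            q=proj(C,[tip+a*l for l in np.linspace(0,.15,60)])
            for u,v in pts: e.append([np.interp(v,*(lambda o:(q[o,1],q[o,0]))(np.argsort(q[:,1])))-u])
        e.append([proj(w,tip+a*.118-hx*r)[0,1]-ringW])
        return np.concatenate(e)
    R0=least_squares(f,np.r_[T-[0,0,.15],0,0]); p=R0.x
    print("tip",p[:3],"theta,phi deg",np.degrees(p[3:]),"resid px",R0.fun.round(1)); return p
if __name__=="__main__":
    s,st=pickle.load(open("p_last.pkl","rb")); w=manip.camera("wrist"); m=R.from_rotvec(st["ee_rot"]).as_matrix()
    p=fit(s,w,st["position"],-m[:,0],m[:,1],(252.5,181.5),(318,210.5),[(253.5,111),(253,129),(253,147),(253,159)],[(318,242)],260.5)
    print("hole from wrist", onz(w,(319.3,192.5),.079))
    a=np.array([0,0,1])-m[:,0]*np.tan(p[3])+m[:,1]*np.tan(p[4]); d=st["position"]+[0,0,.014]-p[:3]; print("grip dist",d@a/np.linalg.norm(a),"axis offset (hx,hy)",[(-m[:,0])@(d-a*d[2]),m[:,1]@(d-a*d[2])])
E
python3 fit.py
```

```text
tip [0.4995 0.0805 0.1633] theta,phi deg [7.3613 0.8006] resid px [-0.2 -1.2 -0.6 -0.1  1.2  1.   0.4 -0.   0.8 -0.7]
hole from wrist [0.4992 0.0825 0.079 ]
grip dist 0.16190333297353662 axis offset (hx,hy) [np.float64(-0.014873581547258501), np.float64(-0.0030758969371699)]
```

The two-view fit gives the tip at (0.4995, 0.0805, 0.163), but the pipette still leans about 7°. I go back to the holder's lip and push it about 20 mm further.

```bash
python3 nudge.py '[[0.01, -0.08, -0.24, 0, 0], [0.01, -0.18, -0.68, 0, 0], [0.01, -0.28, -1.15, 0, 0], [0.01, -0.4, -1.65, 0, 0], [0.01, -0.52, -2.15, 0, 0], [0.01, -0.66, -2.65, 0, 0], [0.01, -0.8, -3.05, 0, 0], [0.01, -0.86, -3.3, 0, 0], [0.01, -0.88, -3.4, 0, 0], [0.01, -0.88, -3.4, 0, 0], [0.01, -0.88, -3.4, 0, 0]]'; python3 nudge.py '[[0.01, 0, 0, 0.2, 0], [0.01, 0, 0, 0.45, 0], [0.01, 0, 0, 0.6, 0], [0.01, 0, 0, 0.6, 0]]'; python3 nudge.py '[[0.01, 0.05, 0, 0, 0], [0.01, 0.1, 0, 0, 0], [0.01, 0.15, 0, 0, 0], [0.01, 0.21, 0, 0, 0], [0.01, 0.27, 0, 0, 0], [0.01, 0.27, 0, 0, 0], [0.01, 0.27, 0, 0, 0]]'
```

```text
time: 20.2
position: [0.5425, -0.268, 0.3116]
ee_rot: [0.229, 3.133, 0.002]
contact_force: [0.1, 0.1, -0.7]
grip_width: 0.0235
grasp_force: 29.1
time: 20.7
position: [0.542, -0.2684, 0.2509]
ee_rot: [-0.23, -3.131, -0.001]
contact_force: [-0.8, -0.5, -0.3]
grip_width: 0.0234
grasp_force: 29.1
time: 21.58
position: [0.5153, -0.2655, 0.2516]
ee_rot: [-0.232, -3.133, -0.0]
contact_force: [0.1, 0.5, -0.7]
grip_width: 0.0224
grasp_force: 28.1
```

```bash
cp p_last.pkl p_bg.pkl; python3 nudge.py '[[0.01, 0, 0, -0.2, 0], [0.01, 0, 0, -0.5, 0], [0.01, 0, 0, -0.6, 0], [0.01, 0, 0, -0.6, 0]]'; sed -e 's/pickle.load(open("p9.pkl","rb"))\[1\]/pickle.load(open("p_bg.pkl","rb"))[0]/' t3.py > t4.py; python3 tilt.py >/dev/null; python3 t4.py; python3 - <<'E'
from h import *
w=manip.camera("wrist"); np.save("w12.npy",w["img"]); g=w["img"].mean(2).astype(int); np.set_printoptions(linewidth=220)
for v in range(160,300,5): print(v,g[v,286:350:2])
st=manip.get_state(); G=st["position"]+[0,0,.014]
print("upright tip wrist",proj(w,G-[0,0,.162]))
E
```

```text
time: 22.08
position: [0.5156, -0.2655, 0.3117]
ee_rot: [0.232, 3.133, 0.0]
contact_force: [0.1, -0.1, -1.1]
grip_width: 0.0227
grasp_force: 28.1
84 [(385, 467)] [52 21 19 24 23 22 20 52 98 97 49]
87 [(390, 467)] [ 94  18  23  24  23  23  24 140  54  53  54]
90 [(398, 467)] [ 97  20  18  21  20  21  26 141  47  50  56]
93 [(398, 467)] [ 93  42  18  24  19  25  25 120  85  46  41]
96 [(398, 467)] [ 93  91  93 132   1  24  27  22  45  37  71]
99 [(398, 419), (424, 467)] [ 92  94  93 170 166  77  67  74  77  85 137]
102 [(398, 447), (457, 467)] [ 92  93  93  33  47  78  76  74  85  94 100]
105 [(398, 447), (456, 467)] [94 95 89 34 48 80 80 80 92 89 88]
108 [(398, 446), (456, 467)] [16 20 21 28 43 80 80 81 87 90 87]
111 [(398, 448), (456, 467)] [24 18 22 32 46 78 80 82 91 87 88]
114 [(398, 450)] [22 22 22 41 44 77 79 95 91 89 90]
117 [(398, 452)] [22 22 24 37 63 80 81 98 90 90 90]
120 [(398, 452)] [22 18 24 36 81 80 79 98 89 89 87]
123 [(398, 452)] [21 25 55 27 79 81 78 89 90 88 93]
126 [(398, 442), (445, 451)] [23 22 28 69 77 76 81 89 90 91 88]
129 [(398, 441)] [ 20  22  54  57  78  80 
[... 6128 characters left out ...]
 51  52  49  49  60 115 129 151 165 158 149 136 135 130 130 142 147 164 164 148 124 109  88  78  70  42  45  45  44]
280 [ 45  38  39  43  44  99 145 168 154 120 121 120 123 121 120 123 124 123 122 121 121 120 118 120 151 170 132  95  55  39  43  40]
285 [ 42  39  38  65 145 168 139 116 116 119 120 121 121 122 123 122 121 123 121 121 120 120 120 118 118 114 134 177 143  43  39  39]
290 [ 40  36  33 115 174 115 114 116 117 119 118 120 122 121 123 123 124 121 120 123 120 121 119 118 115 117 114 123 172  44  38  43]
295 [ 40  37  37 161 197 112 113 116 117 116 120 119 119 120 122 121 123 123 121 121 119 120 119 119 117 117 112 111 136  38  39  37]
upright tip wrist [[316.64015417 217.95505995]]
```

```bash
cat > fit2.py <<'E'
from fit import *
import sys,json
tS,tW,aS,aW,ring=json.loads(sys.argv[1])
s,st=pickle.load(open("p_last.pkl","rb")); w=manip.camera("wrist"); m=R.from_rotvec(st["ee_rot"]).as_matrix()
p=fit(s,w,st["position"],-m[:,0],m[:,1],tS,tW,aS,aW,ring)
a=np.array([0,0,1])-m[:,0]*np.tan(p[3])+m[:,1]*np.tan(p[4]); d=st["position"]+[0,0,.014]-p[:3]; print("grip dist",d@a/np.linalg.norm(a),"axis offset (hx,hy)",[(-m[:,0])@(d-a*d[2]),m[:,1]@(d-a*d[2])],"tip-TCP",p[:3]-st["position"])
E
python3 fit2.py '[[412.5,253],[318,233],[[415.5,231],[418,213],[419,201],[422.5,172]],[[318,250],[318,265]],274.5]'
```

```text
tip [ 0.5268 -0.2659  0.163 ] theta,phi deg [2.1308 0.2766] resid px [-0.2 -0.1 -0.4  0.2 -0.2 -0.3  0.3  0.6 -0.   0.3 -0.2]
grip dist 0.16138343867311764 axis offset (hx,hy) [np.float64(-0.0176297160255248), np.float64(-0.0017383638115073949)] tip-TCP [ 0.0116 -0.0008 -0.1479]
```

Now upright to about 2°. I carry it over gently.

Converted, 0.03 m is 0.3, 0.333 m is 3.33.

```bash
python3 nudge.py '[[0.01, 0.02, 0.1, 0, 0], [0.01, 0.07, 0.3, 0, 0], [0.01, 0.14, 0.6, 0, 0], [0.01, 0.22, 0.95, 0, 0], [0.01, 0.3, 1.3, 0, 0], [0.01, 0.39, 1.65, 0, 0], [0.01, 0.47, 2, 0, 0], [0.01, 0.55, 2.35, 0, 0], [0.01, 0.63, 2.7, 0, 0], [0.01, 0.7, 3, 0, 0], [0.01, 0.75, 3.2, 0, 0], [0.01, 0.78, 3.33, 0, 0]]'; python3 nudge.py '[[0.01, 0.014, 0.073, 0, 0], [0.01, 0.014, 0.073, 0, 0], [0.01, 0.014, 0.073, 0, 0], [0.01, 0.014, 0.073, 0.1, 0], [0.01, 0.014, 0.073, 0.3, 0], [0.01, 0.014, 0.073, 0.45, 0], [0.01, 0.014, 0.073, 0.52, 0], [0.01, 0.014, 0.073, 0.52, 0], [0.01, 0.014, 0.073, 0.52, 0]]'; python3 tilt.py >/dev/null; python3 t3.py | awk '{print}' | cut -c1-60 | sed -n '20,70p'; python3 - <<'E'
from h import *
w=manip.camera("wrist"); np.save("w13.npy",w["img"]); g=w["img"].mean(2).astype(int); np.set_printoptions(linewidth=220)
for v in range(190,290,4): print(v,g[v,286:350:2])
E
```

```text
time: 23.72
position: [0.4867, 0.0769, 0.3113]
ee_rot: [-0.229, -3.133, 0.0]
contact_force: [-0.3, 0.1, -0.9]
grip_width: 0.0223
grasp_force: 28.1
time: 24.85
position: [0.4875, 0.0828, 0.2602]
ee_rot: [0.232, 3.132, 0.001]
contact_force: [0.1, -0.9, -0.9]
grip_width: 0.0223
grasp_force: 28.1
133 [(240, 256)] [198 201  45  22  25  20  93  91  81  97 21
136 [(241, 257)] [197 203  32  23  21  22  93 162 189 225 21
139 [(242, 257)] [109   8  22  18  25  23  92 170 185 225 21
142 [(243, 257)] [ 21  20  29  21  24  14  80 168 174 226 22
145 [(242, 257)] [ 22  26  18   0 252 247 135 168 176 227 21
148 [(242, 256)] [ 20 255 249 244 244 232 212 163 170 161 22
151 [(245, 256)] [245 243 244 244 232 229 229 138 161 184 14
154 [(244, 256)] [243 244 244 241 198 227 227 107 164 210 20
157 [(246, 256)] [244 243 243 226 246 206 227 217 162 207 20
160 [(246, 255)] [244 244 244 244 133 248 246 238 161 204 20
163 [(245, 256)] [247 244 244 244 231 148 155 154 158 205 20
166 [(247, 249), (252, 255)] [153 182 247 245 244 247 246 21
169 [(246, 254)] [237 241 218 134 242 245 244 248 157 199 19
172 [(247, 25
[... 3657 characters left out ...]
1 239 239 240 239 239 239 239]
270 [243 242 242 240 239 239 239 240 229 115 106 107 106 106 111 108 113 118 109 107 108 109 104 102 227 240 239 239 240 241 243 243]
274 [ 53  51  53 219 240 239 239 242 131 107 120 134 145 154 143 145 140 140 148 149 144 130 116 105 147 244 232 206 161  61  57  56]
278 [ 50  52  51 182 241 240 173 127 148 147 123 111 113 114 115 115 115 115 112 115 115 109 119 147 145 118  86  72  72  54  54  59]
282 [ 50  51  48 182 216 128 151 138 108 109 111 113 113 111 115 113 115 112 114 114 114 112 111 110 110 137 168 124  75  54  55  55]
286 [ 50  48  48  95 143 149 113 106 110 108 112 112 112 113 113 112 114 111 112 111 113 113 111 112 109 109 115 151 149  51  53  55]
```

```bash
python3 fit2.py '[[253.7,206.5],[318.5,231.5],[[253,190],[252.5,184],[251,163],[249.5,146]],[[318.3,250],[318,264]],273.5]'; python3 - <<'E'
from h import *
w=manip.camera("wrist"); print(onz(w,(318.3,222.8),.079)); st=manip.get_state(); print(st["position"],st["joint_velocities"].round(3),st["grip_width"],st["time"])
E
```

```text
tip [0.4988 0.0824 0.1104] theta,phi deg [2.4525 0.0783] resid px [-0.1 -1.1 -0.4 -0.2 -0.1  0.1  0.7  1.5  0.   0.5 -0.6]
grip dist 0.16322641331254772 axis offset (hx,hy) [np.float64(-0.018266434090519326), np.float64(-0.0014792608435993595)] tip-TCP [ 0.0113 -0.0004 -0.1499]
[0.49926131 0.08266312 0.079     ]
[0.487308   0.08290117 0.26010162] [-0.     0.001  0.     0.005  0.    -0.001 -0.001] 0.022342733625068667 25.05
```

The tip is within 1 mm of the hole's axis and 31 mm above it, with a 2.5° tilt. I check that the hold is stable before handing in.

```bash
python3 nudge.py '[[0.01, 0, 0, 0, 0], [0.01, 0, 0, 0, 0], [0.01, 0, 0, 0, 0], [0.01, 0, 0, 0, 0], [0.01, 0, 0, 0, 0], [0.01, 0, 0, 0, 0], [0.01, 0, 0, 0, 0], [0.01, 0, 0, 0, 0]]'; python3 - <<'E'
from h import *
w=manip.camera("wrist")["img"].astype(int); d=np.abs(w-np.load("w13.npy").astype(int)).max(2)[190:340,280:350]; print("changed px",(d>40).sum())
if (d>40).sum()<60: print(manip.sign_off())
E
```

```text
time: 26.05
position: [0.4871, 0.0828, 0.2597]
ee_rot: [0.232, 3.133, 0.0]
contact_force: [-0.1, -0.4, -0.4]
grip_width: 0.0227
grasp_force: 28.1
changed px 187
```

```bash
python3 - <<'E'
from h import *
a=np.load("w13.npy"); n=lambda x:np.float32(cv2.cvtColor(x,cv2.COLOR_BGR2GRAY))
w=[manip.camera("wrist")["img"] for _ in range(2)]
for nm,x,y in(("w13-now",a,w[1]),("now-now",w[0],w[1])):
    for r in((228,275,296,340),(190,228,280,350),(270,340,290,345)):
        X,Y=[n(i)[r[0]:r[1],r[2]:r[3]] for i in(x,y)]; d=np.abs(X-Y); print(nm,r,cv2.phaseCorrelate(X,Y)[0],(d>40).sum())
E
```

```text
w13-now (228, 275, 296, 340) (0.6001891786029212, 0.1788725896862715) 17
w13-now (190, 228, 280, 350) (0.2608017250845762, 0.46172789662304226) 140
w13-now (270, 340, 290, 345) (-0.012299017541629098, 0.10025410413067704) 15
now-now (228, 275, 296, 340) (0.49852261725747127, -0.010277407963741325) 0
now-now (190, 228, 280, 350) (0.027089114606155817, 0.015113392215972965) 0
now-now (270, 340, 290, 345) (-0.011918337323198358, 0.00535277638864784) 0
```

The pipette is not moving in the grip. The changed pixels come from the background, where the arm settled by about half a pixel. Handing in.

```bash
python3 -c "
from workcell import manip
print(manip.sign_off())"
```

```text
the job is handed in; nothing more can be done
None
```

The job is handed in: the block is fully home in the heater's well and released, and the pipette is held about 2.5° off vertical, its tip about 31 mm above the middle hole and within 1 mm of its axis. It is gripped near its edge, about 18 mm off the pad centre, but did not move in a one-second hold check.

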